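# Make up the clock's driving weight on the spring scale

## Task

Make up the driving load for this clock: set brass weight shells one at a time upright on the pan of the spring scale, beside the clock movement that already lies there, until the pointer comes to rest between the two marks. The shells are thin and dent, so pinch them lightly and set them down softly, never drop them or push the pan down towards its stop. Do not bump the lamp over the shells, leave any shell you do not need standing upright off the scale, and leave the other things on the bench alone.

Things in the scene. Friction and masses are not known exactly. Their poses are not given: they have to be found in the camera images.
- shell0: thin-walled spun-brass clock-weight shell, upright cylinder 50 mm diameter and 70 mm tall, domed cap and a small neck knob on top (92 mm overall); origin at centre of underside, z up. Its weight is not known (roughly 0.2 kg; the three look the same but differ). It dents if a finger pad presses on it with over 40 N. At the start it stands on the lamp's plinth under the light bar.
- shell1: thin-walled spun-brass clock-weight shell, upright cylinder 50 mm diameter and 70 mm tall, domed cap and a small neck knob on top (92 mm overall); origin at centre of underside, z up. Its weight is not known (roughly 0.2 kg; the three look the same but differ). It dents if a finger pad presses on it with over 40 N. At the start it stands on the lamp's plinth under the light bar.
- shell2: thin-walled spun-brass clock-weight shell, upright cylinder 50 mm diameter and 70 mm tall, domed cap and a small neck knob on top (92 mm overall); origin at centre of underside, z up. Its weight is not known (roughly 0.2 kg; the three look the same but differ). It dents if a finger pad presses on it with over 40 N. At the start it stands on the lamp's plinth under the light bar.
- lamp: fixed bench light: plinth 100 (x) x 450 mm (y), top 50 mm above the bench, lips 10 mm high along its long edges; posts 12 mm wide at y = +-217 mm carry a light bar 28 mm wide along y over its centre line, 249 to 271 mm above the bench: only a tool leaning 25 to 45 deg gets under it. Origin under its centre, on the bench; x away from the robot. Shells stand along y, 110 mm apart.
- scale: fixed spring scale: grey housing 160 x 110 mm, 45 mm tall, with a column (30 mm wide, 150 mm tall) 142 mm to +x of the origin carrying the white plate with the two marks on its +x face. Origin at centre of the underside, on the bench; x points away from the robot, y is across the pan.
- pan (a joint): how far the pan has sunk, in m: 0 unloaded, 0.060 at its stop; must never pass 0.054. Spring about 200 N/m, so 0.1 kg sinks it about 5 mm; it settles in about 1 s. Pointer midway between the marks at 0.0335, on the marks at 0.0265 and 0.0405.
- pan_top (a point): centre of the upper face of the steel pan, 230 mm (x) by 120 mm (y) with a rim 6 mm high, axes as the scale's; 125 mm above the bench when unloaded, it sinks with the load. The free room is from x = -110 to +45 mm; the movement lies beyond, at the +x end. Two shells fit side by side along x.
- pointer (a point): dark pointer bar fixed to the pan, in front of the white plate on the column's +x face, level with the pan's upper face
- band (a point): point on the white plate midway between the two dark marks (bars that stick out past the column on the -y side; the pointer comes in from +y), 14 mm apart (7 mm above and below); fixed, 91.5 mm above the bench
- movement: brass clock movement, 60 x 70 x 40 mm (46 mm with its arbor), weight not known (0.2 to 0.45 kg), lying on the +x end of the pan; origin at centre of underside. It stays there.
- loupe: bystander: black eyeglass loupe, 40 mm diameter, 30 mm tall, on the bench in front of the lamp; origin at centre of underside
- oil_jar: bystander: closed jar, 52 mm diameter, 70 mm tall, behind the lamp; origin at centre of underside
- driver: bystander: screwdriver 160 mm long lying in front of the scale
- cushion: bystander: grey watch cushion with a watch, 70 x 55 x 49 mm, behind the lamp; origin at centre of underside
Not all that is in view belongs to the job. What is shaped like the shell2 but green or red is not meant.

How it is judged:
By the outcome, as a careful person would: the job done as asked, in the order asked, and still so for the second after the job is handed in, with the robot touching nothing.
It also fails if it takes over 67 s, if anything falls off the work surface, if the arm or the gripper's body presses on something with over 40 N, if the wrist force passes 120 N, or if a joint passes its speed limit or range.

## Robot

A 6-joint arm with a two-finger parallel gripper is mounted at the origin on the work surface. World frame = base frame: x ahead of the robot, y to its left, z up, the work surface at z = 0. Lengths are in mm, angles in rad, forces in N, time in s.
With the tool pointing down it reaches from about 400 to 925 mm from the base axis. Payload 3.4 kg.
Tool frame: the origin (TCP) lies between the finger pads; the fingertips stand 22 mm ahead of it and the grasp point (between the pads) lies 3 mm ahead of it; z points along the fingers, y is the line along which they close (so a half turn about z gives the same grasp; the last joint's range is limited). The gripper opens to 85 mm and grips with 20 to 120 N. Pads are 22 mm wide; open, the fingers measure 114 mm over their backs; the gripper's body (76 mm by 85 mm) begins 54 mm behind the grasp point. The pads swing forward as they close: fully open they stand 13 mm farther back than shut.
Start: joints at [-0.073, 0.307, 1.506, -0, 1.328, -0.073], TCP at [575.005, -0.025, 253.305] pointing down, gripper open.
Joint ranges: [-3.12, 3.12], [-1.05, 2.28], [0.14, 2.33], [-1.42, 4.57], [0.1, 2.73], [-2.68, 2.68]. Speed limits (rad/s): [2.57, 2.57, 3.14, 3.14, 3.14, 3.14].

## Interface

Orientations are given as a unit quaternion [w, x, y, z].
In Python, from plant import ctrl, eyes gives the robot as it stands.
- The arm moves only by the tool servo_tool, never from a script. Its argument "motion" is a list of rows, each an object with "turn": the turn, a rotation vector about the tool's x, y, z in units of 6 degrees (1.0 is 6 degrees), a list of three; "linear": the shift along the tool's x, y, z in m, a list of three; "hand": the opening, from -1 (shut) to 1 (fully open). In form: [{"turn": [rx, ry, rz], "linear": [tx, ty, tz], "hand": hand}, ...]. A call has 1 to 10 rows; each row shifts and turns the commanded pose from where the row before left it, along the tool's axes as they then stand; what a row does not reach is not made up. A row lasts 1/8 s, in which the tool goes at most 62.5 mm and 10.7 degrees, less where a joint would pass 70% of its speed; a pose out of reach is approached as far as the arm can. A call is refused whole if a number of a shift passes 0.0625 or a number of a turn 1, either way. A call with a gripper value outside its range is refused whole. The fingers move at their own pace and stop on an object; the grip force is fixed at half the most. Time passes only in rows, so rows that do not move let the fingers close. It gives the time, the measured TCP pose, the force, the opening and the grip force at its end, in the units of the state.
- ctrl.read_state(): the state, without advancing time (a new reading comes with each control period).
- eyes.snapshot(name): name is "scene" or "side" or "wrist"; returns a dict with "img" (400x640x3 uint8, blue, green, red), "fx", "fy", "cx", "cy" (pixels), "dist_coeffs" ([k1, k2, p1, p2, k3] as OpenCV has them; the pictures are not rectified), "position" and "orientation" of the camera in the world; the wrist camera has in their place "T_tool_cam" (4x4, takes a point from camera to tool coordinates, whose origin is the TCP and whose axes are the flange's). Camera axes: x right, y down, z forward; pixel columns grow to the right and rows downward; lengths in mm; the calibration is good to about 2 mm. A picture is of the moment at which its call begins: read the wrist's pose just before it. There is no depth.
- ctrl.hand_in(): hands the job in; it is judged then, once.
The state is a dict: "time": time; "joint_positions": joint angles; "joint_vel": joint speeds; "joint_torque": joint torques, N m; "position": TCP position; "eef_rot": TCP orientation; "contact_force": force on the tool from outside, world axes, zero at the start; "torque": the same for the moment, N m; "width": opening from 0.0 (shut) to 1.0 (fully open); "gripper_force": force on a finger pad.
Only numpy, scipy, OpenCV 4.12 (cv2) and the standard library are available. Lean on these libraries where they do the work, as an engineer would, in place of code of your own. Each camera call takes 0.05 s, during which the arm holds its last target. There are 200 camera calls.

## Working session

There is one attempt and no reset: what is moved stays moved. The work goes in short steps, Python scripts to look and compute and a tool call to move; the robot and the scene stay as the last step left them, time stands still between calls to the robot, and variables do not carry over. Pictures are saved under pics/ and viewed, at most 10 in all, crops included, and the job is handed in when it is done.

Besides the shell and the picture viewer there is one more tool, called after ">>>" as name(argument=value, ...) on one line, values as JSON. servo_tool: Moves the arm, as the interface text tells. Its arguments: {"type":"object","properties":{"motion":{"type":"array","items":{"type":"object","properties":{"turn":{"type":"array","items":{"type":"number"}},"linear":{"type":"array","items":{"type":"number"}},"hand":{"type":"number"}}}}},"required":["motion"]}

```bash
ls; mkdir -p pics
cat > h.py <<'E'
import numpy as np, cv2
from scipy.spatial.transform import Rotation as R
from plant import ctrl, eyes
def q2R(q): return R.from_quat([q[1],q[2],q[3],q[0]]).as_matrix()
def snap(name):
    st=ctrl.read_state(); s=eyes.snapshot(name)
    if 'T_tool_cam' in s:
        T=np.array(s['T_tool_cam']); W=np.eye(4); W[:3,:3]=q2R(st['eef_rot']); W[:3,3]=st['position']; T=W@T
        s['C'],s['R']=T[:3,3],T[:3,:3]
    else: s['C'],s['R']=np.array(s['position']),q2R(s['orientation'])
    s['K']=np.array([[s['fx'],0,s['cx']],[0,s['fy'],s['cy']],[0,0,1.]]); s['d']=np.array(s['dist_coeffs'],float)
    return s
def ray(s,u,v):
    p=cv2.undistortPoints(np.array([[[u,v]]],float),s['K'],s['d'])[0,0]
    r=s['R']@np.array([p[0],p[1],1]); return r/np.linalg.norm(r)
def plane(s,u,v,z):
    r=ray(s,u,v); return s['C']+r*(z-s['C'][2])/r[2]
def tri(s1,p1,s2,p2):
    r1,r2=ray(s1,*p1),ray(s2,*p2); A=np.c_[r1,-r2]
    t=np.linalg.lstsq(A,s2['C']-s1['C'],rcond=None)[0]
    a,b=s1['C']+t[0]*r1,s2['C']+t[1]*r2; return (a+b)/2,np.linalg.norm(a-b)
def proj(s,P):
    Rm=s['R'].T; return cv2.projectPoints(np.array(P,float).reshape(-1,3),cv2.Rodrigues(Rm)[0],-Rm@s['C'],s['K'],s['d'])[0].reshape(-1,2)
E
python3 - <<'E'
from h import *
st=ctrl.read_state(); print(st)
for n in('scene','side','wrist'):
    s=snap(n); cv2.imwrite(f'pics/{n}0.png',s['img']); print(n,s['C'].round(),s['R'].round(2).tolist(),s['fx'],s['d'], s.get('T_tool_cam'))
E
```

```text
pics
{'time': 0.0, 'joint_positions': array([-7.34721700e-02,  3.07538700e-01,  1.50767800e+00, -8.92443419e-06,
        1.32843061e+00, -7.35181350e-02]), 'joint_vel': array([-0.00192468, -0.00090544, -0.00011102, -0.0007723 ,  0.00062527,
       -0.0008029 ]), 'joint_torque': array([-2.40806599e-03, -4.57556927e+01, -2.51919490e+01, -3.95127336e-04,
        1.32516641e-02, -2.41733758e-06]), 'position': array([5.74331150e+02, 3.76748757e-02, 2.52398927e+02]), 'eef_rot': array([-7.74982509e-04,  7.07089396e-01,  7.07123419e-01, -6.74408214e-04]), 'contact_force': array([-0.56921993,  0.80343642, -0.850493  ]), 'torque': array([-0.03135751,  0.02662657, -0.06742768]), 'gripper_force': 0.0, 'width': 1.0007367731329093}
scene [1345.  228.  996.] [[-0.2, 0.72, -0.66], [0.98, 0.15, -0.13], [0.0, -0.68, -0.74]] 372.9543196969335 [-0.08122302  0.          0.          0.          0.        ] None
side [-15. 858. 936.] [[-0.79, -0.4, 0.46], [-0.61, 0.51, -0.61], [0.01, -0.76, -0.65]] 509.4356801073575 [-0.16741497  0.          0.          0.          0.        ] None
wrist [575.  70. 372.] [[1.0, 0.0, -0.0], [0.0, -0.96, -0.27], [-0.0, 0.27, -0.96]] 322.48132792107515 [0.01715061 0.         0.         0.         0.        ] [[ 6.43618772e-05 -9.61586724e-01 -2.74501306e-01  7.01376241e+01]
 [ 9.99999994e-01  8.54810918e-05 -6.49745770e-05 -1.22345670e-02]
 [ 8.59433620e-05 -2.74501300e-01  9.61586724e-01 -1.19619711e+02]
 [ 0.00000000e+00  0.00000000e+00  0.00000000e+00  1.00000000e+00]]
```

View pics/scene0.png

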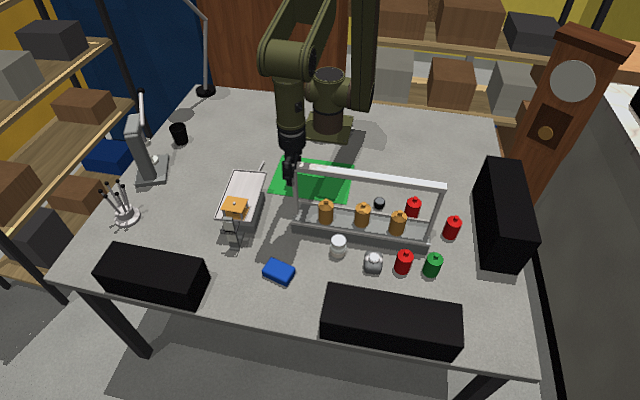

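View pics/side0.png

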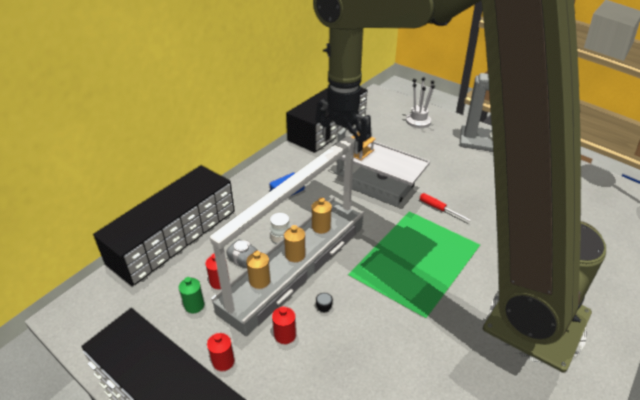

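The scene view shows brass shells at about (326,212), (363,214) and (398,222). The pan is at (242,195), with the movement on it at (234,206). In the side view the shells are at (321,215), (295,243) and (259,270). Red and green decoys stand around the lamp.

Run:
```python
from h import *
S={n:snap(n) for n in('scene','side')}
obs={}
for n,s in S.items():
    hsv=cv2.cvtColor(s['img'],cv2.COLOR_BGR2HSV)
    m=cv2.inRange(hsv,(10,110,60),(20,255,255))
    k,l,st,c=cv2.connectedComponentsWithStats(m)
    o=[]
    for i in range(1,k):
        x,y,w,h,a=st[i]
        if 60<a<1500 and (220<x<460) and 150<y<300:
            ys,xs=np.where(l==i); 
            top=[round(float(xs[ys==y+j].mean()),1) for j in range(0,4)]; wid=[int((ys==y+j).sum()) for j in range(h)]
            print(n,i,x,y,w,h,a,c[i].round(1),top,wid)
s=S['scene']; a=cv2.resize(s['img'][150:270,205:465],None,fx=3,fy=3,interpolation=cv2.INTER_CUBIC)
cv2.imwrite('pics/z1.png',a)
s=S['side']; b=cv2.resize(s['img'][125:325,205:465],None,fx=3,fy=3,interpolation=cv2.INTER_CUBIC)
cv2.imwrite('pics/z2.png',b)
```

```text
scene 200 221 196 29 24 444 [234.8 206.8] [229.0, 232.0, 234.5, 236.0] [5, 11, 18, 23, 22, 22, 20, 21, 21, 24, 24, 27, 26, 28, 24, 23, 20, 17, 17, 17, 12, 9, 10, 3]
scene 202 318 199 16 26 330 [325.5 211.5] [326.0, 326.0, 325.0, 325.5] [3, 7, 11, 12, 14, 16, 16, 16, 15, 14, 14, 14, 14, 14, 14, 14, 14, 14, 14, 14, 14, 14, 13, 11, 9, 5]
scene 203 354 202 17 26 331 [361.9 214.6] [363.5, 362.5, 362.0, 362.5] [4, 8, 11, 12, 12, 15, 15, 15, 15, 14, 15, 14, 15, 15, 15, 14, 14, 14, 14, 15, 15, 13, 13, 11, 9, 4]
scene 206 389 210 18 26 349 [397.4 222.7] [399.0, 398.5, 399.0, 398.0] [3, 8, 11, 13, 12, 16, 16, 16, 15, 16, 16, 15, 15, 16, 15, 15, 15, 16, 15, 15, 15, 14, 13, 12, 10, 6]
side 66 312 198 20 35 525 [320.9 215.9] [321.0, 321.5, 321.5, 321.0] [5, 6, 8, 11, 15, 18, 19, 20, 20, 13, 12, 11, 11, 11, 13, 17, 17, 17, 17, 18, 18, 18, 18, 18, 18, 18, 18, 18, 18, 18, 17, 15, 15, 12, 7]
side 67 284 225 21 37 612 [294.5 243.6] [294.0, 294.0, 294.5, 295.5] [3, 5, 8, 12, 15, 17, 18, 20, 20, 21, 20, 19, 17, 16, 15, 19, 19, 19, 19, 19, 19, 19, 19, 20, 20, 19, 19, 19, 19, 19, 19, 18, 17, 15, 14, 11, 5]
side 68 247 251 23 37 623 [258.2 269.9] [256.5, 257.0, 258.0, 258.5] [4, 7, 11, 14, 18, 19, 21, 22, 22, 17, 13, 13, 11, 11, 12, 14, 16, 21, 21, 21, 21, 21, 21, 20, 20, 20, 20, 20, 20, 20, 20, 19, 19, 17, 15, 13, 9]
```

View pics/z1.png

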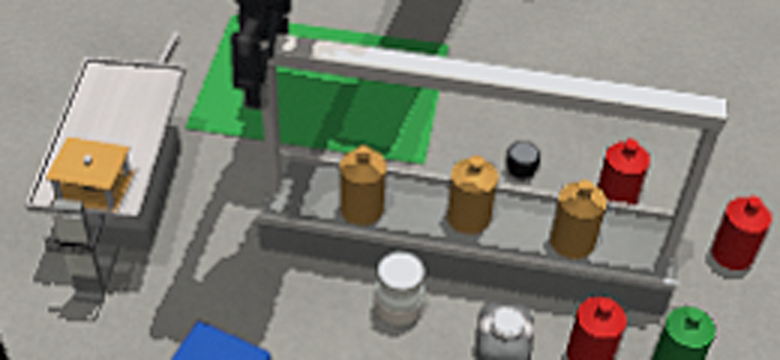

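View pics/z2.png

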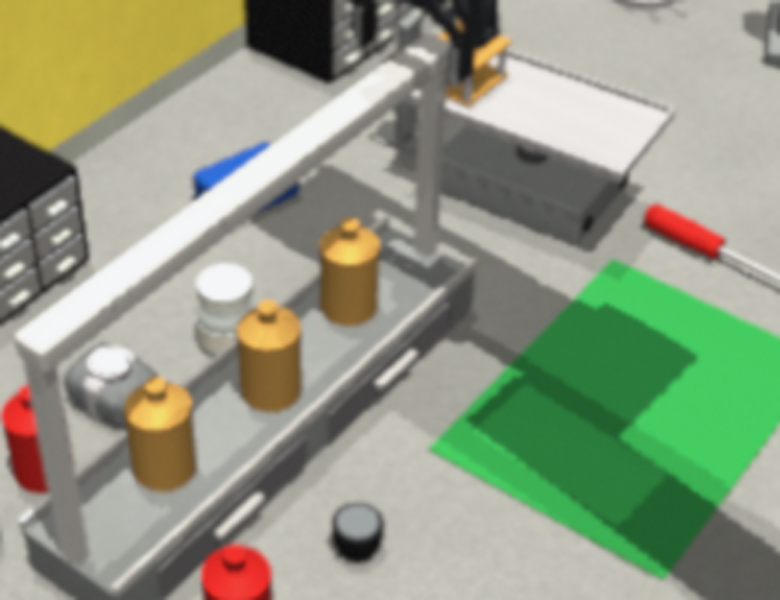

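The zoomed crops show the shell knobs clearly, and the pan's near corners at about (233,171) and (266,173) in the scene view. The loupe and one red decoy stand on the robot side of the lamp, and the jar, cushion and the other decoys stand behind it.

```bash
cat > m1.py <<'E'
from h import *
S={n:snap(n) for n in('scene','side')}
def z(s,u,v): return (205+(u+.5)/3-.5,(150 if s=='scene' else 125)+(v+.5)/3-.5)
def T(name,a,b):
    P,e=tri(S['scene'],z('scene',*a),S['side'],z('side',*b)); print(name,P.round(1),round(e,1)); return P
k=[T('knobA',(363,150),(350,222)),T('knobB',(475,160),(267,303)),T('knobC',(585,185),(156,382))]
d=k[2]-k[0]; print('row',np.hypot(*d[:2]),np.degrees(np.arctan2(d[1],d[0])))
T('pan-x-y',(85,62),(672,113)); T('pan-x+y',(184,68),(628,173))
T('bar+y',(725,105),(25,342)); T('bar-y',(285,40),(445,40))
T('plinth+x-y?',(262,218),(380,210))
for nm,p,zz in [('decoy knob',(629,145),92),('loupe',(523,150),30),('decoy2',(745,203),92),('jar',(402,268),70)]:
    print(nm,plane(S['scene'],*z('scene',*p),zz).round())
for p in [(85,62),(184,68),(30,207),(148,213)]:
    print('pan z110',plane(S['scene'],*z('scene',*p),114).round())
print('movement top',plane(S['scene'],*z('scene',90,160),154).round())
E
python3 m1.py
```

```text
knobA [563.   96.8 143.6] 3.2
knobB [553.8 212.8 143.9] 2.9
knobC [564.2 326.6 142.6] 3.4
row 229.72460735360895 89.71582240597144
pan-x-y [ 451.4 -257.7  102.3] 4.8
pan-x+y [ 437.2 -141.7  105. ] 11.6
bar+y [557.9 436.6 271.9] 0.9
bar-y [545.4   8.2 273.6] 20.2
plinth+x-y? [609.3  -5.4  65.3] 8.5
decoy knob [449. 379.  92.]
loupe [422. 266.  30.]
decoy2 [510. 505.  92.]
jar [652. 157.  70.]
pan z110 [ 465. -249.  114.]
pan z110 [ 452. -133.  114.]
pan z110 [ 686. -228.  114.]
pan z110 [ 668. -106.  114.]
movement top [ 644. -171.  154.]
```

View pics/wrist0.png

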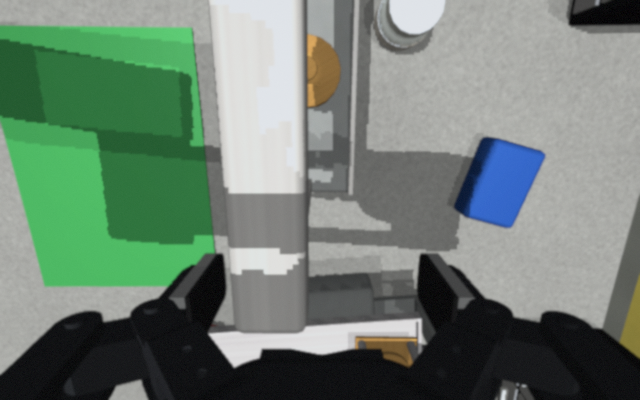

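Run:
```python
from h import *
for n in('scene','side'):
    s=snap(n); off=150 if n=='scene' else 125
    for P in [(574,0,231),(560,-5,271),(560,430,271),(560,-5,50),(510,-13,50),(562,97,142),(562,207,142),(562,317,142)]:
        u=proj(s,P)[0]; print(n,P,u.round(1),((u-[205,off])*3).round())
w=snap('wrist'); print(w['C'])
```

```text
scene (574, 0, 231) [293.1 177. ] [264.  81.]
scene (560, -5, 271) [292.  163.6] [261.  41.]
scene (560, 430, 271) [444.  185.1] [717. 105.]
scene (560, -5, 50) [295.  213.2] [270. 190.]
scene (510, -13, 50) [296.3 202. ] [274. 156.]
scene (562, 97, 142) [325.4 199.4] [361. 148.]
scene (562, 207, 142) [360.4 204.7] [466. 164.]
scene (562, 317, 142) [396.1 210.1] [573. 180.]
side (574, 0, 231) [341.5 150.1] [410.  75.]
side (560, -5, 271) [348.  137.4] [429.  37.]
side (560, 430, 271) [215.1 236.5] [ 30. 334.]
side (560, -5, 50) [344.7 207.3] [419. 247.]
side (510, -13, 50) [361.8 213.3] [471. 265.]
side (562, 97, 142) [321.1 199.8] [348. 224.]
side (562, 207, 142) [292.1 223.8] [261. 296.]
side (562, 317, 142) [259.7 250.6] [164. 377.]
[574.96445182  70.13021754 372.82167704]
```

The wrist view shows the light bar running between the open fingers, with its end near (270,330). I need to rise straight up before anything else.

>>> servo_tool(motion=[{"linear":[0,0,-0.055],"turn":[0,0,0],"hand":1},{"linear":[0,0,-0.055],"turn":[0,0,0],"hand":1},{"linear":[0,0,0],"turn":[0,0,-1],"hand":1},{"linear":[0,0,0],"turn":[0,0,-1],"hand":1},{"linear":[0,0,0],"turn":[0,0,-1],"hand":1},{"linear":[0,0,0],"turn":[0,0,-1],"hand":1},{"linear":[0,0,0],"turn":[0,0,-1],"hand":1},{"linear":[0,0,0],"turn":[0,0,-1],"hand":1},{"linear":[0,0,0],"turn":[0,0,-1],"hand":1},{"linear":[0,0,0],"turn":[0,0,-1],"hand":1}])

```text
time: 1.75
position: [574.9, -0.0, 363.3]
eef_rot: [-0.0, 0.357, 0.934, 0.0]
contact_force: [0.1, 0.5, 1.0]
width: 0.997
gripper_force: 0.0
```

>>> servo_tool(motion=[{"linear":[0,0,0],"turn":[0,0,-1],"hand":1},{"linear":[0,0,0],"turn":[0,0,-1],"hand":1},{"linear":[0,0,0],"turn":[0,0,-1],"hand":1},{"linear":[0,0,0],"turn":[0,0,-1],"hand":1},{"linear":[0,0,0],"turn":[0,0,-1],"hand":1},{"linear":[0,0,0],"turn":[0,0,-1],"hand":1},{"linear":[0,0,0],"turn":[0,0,-1],"hand":1},{"linear":[0.045,0.05,0],"turn":[0,0,0],"hand":1},{"linear":[0.045,0.05,0],"turn":[0,-1,0],"hand":1},{"linear":[0.045,0.05,0],"turn":[0,-1,0],"hand":1}])

```text
time: 3.0
position: [449.4, 140.5, 359.3]
eef_rot: [0.107, 0.001, 0.994, 0.001]
contact_force: [0.4, 2.1, 0.1]
width: 0.998
gripper_force: 0.0
```

>>> servo_tool(motion=[{"linear":[0,0,0],"turn":[0,-1,0],"hand":1},{"linear":[0,0,0],"turn":[0,-1,0],"hand":1},{"linear":[0,0,0],"turn":[0,-1,0],"hand":1},{"linear":[0,0,0],"turn":[0,-1,0],"hand":1},{"linear":[0.03,0,0.04],"turn":[0,0,0],"hand":1},{"linear":[0.03,0,0.04],"turn":[0,0,0],"hand":1},{"linear":[0,0,0],"turn":[0,0,0],"hand":1}])

```text
time: 3.88
position: [444.7, 137.9, 254.5]
eef_rot: [0.304, -0.001, 0.953, -0.002]
contact_force: [-0.1, -0.3, -0.1]
width: 1.002
gripper_force: 0.0
```

```bash
cat >> h.py <<'E'
def brass(s,amin=300):
    hsv=cv2.cvtColor(s['img'],cv2.COLOR_BGR2HSV); m=cv2.inRange(hsv,(10,110,60),(20,255,255))
    k,l,st,c=cv2.connectedComponentsWithStats(m)
    return [(l==i,st[i],c[i]) for i in range(1,k) if st[i][4]>amin]
E
cat > m2.py <<'E'
import sys,pickle
from h import *
n=sys.argv[1]; s=snap('wrist'); cv2.imwrite(f'pics/w{n}.png',s['img']); pickle.dump(s,open(f'w{n}.pkl','wb'))
print(s['C'].round(1))
for m,st,c in brass(s): print(st,c.round(1),[(int(y),int(np.where(m[y])[0].min()),int(np.where(m[y])[0].max())) for y in range(st[1],st[1]+st[3],max(1,st[3]//14))])
E
python3 m2.py 1
```

```text
[318.1 138.6 311.4]
[ 370  130   59   90 3763] [397.7 173. ] [(130, 390, 402), (136, 378, 411), (142, 373, 414), (148, 371, 416), (154, 371, 417), (160, 372, 419), (166, 372, 420), (172, 373, 422), (178, 374, 424), (184, 375, 426), (190, 376, 428), (196, 376, 427), (202, 377, 423), (208, 383, 413), (214, 397, 412)]
[ 254  138   51   88 3259] [280.6 178.9] [(138, 278, 286), (144, 266, 299), (150, 263, 303), (156, 262, 304), (162, 261, 304), (168, 260, 304), (174, 259, 304), (180, 258, 304), (186, 257, 303), (192, 256, 303), (198, 254, 303), (204, 254, 303), (210, 259, 300), (216, 270, 289), (222, 269, 284)]
[ 472  138   77   89 4058] [508.4 180.3] [(138, 506, 506), (144, 485, 518), (150, 477, 521), (156, 473, 525), (162, 472, 528), (168, 475, 531), (174, 477, 535), (180, 480, 539), (186, 482, 542), (192, 483, 546), (198, 486, 548), (204, 488, 544), (210, 490, 538), (216, 496, 533), (222, 519, 537)]
[   0  217   92   58 3035] [ 38.8 246.5] [(217, 0, 52), (221, 10, 66), (225, 9, 71), (229, 14, 75), (233, 20, 79), (237, 24, 83), (241, 27, 87), (245, 9, 91), (249, 0, 67), (253, 0, 55), (257, 0, 58), (261, 0, 64), (265, 2, 69), (269, 8, 74), (273, 15, 77)]
```

>>> servo_tool(motion=[{"linear":[0.03,0.03,0.04],"turn":[0,0,0],"hand":1},{"linear":[0.02,0.03,0.03],"turn":[0,0,0],"hand":1},{"linear":[0,0,0],"turn":[0,0,0],"hand":1}])

```text
time: 4.3
position: [453.1, 185.7, 193.0]
eef_rot: [0.311, 0.001, 0.951, -0.003]
contact_force: [-0.1, -0.1, -0.9]
width: 1.004
gripper_force: 0.0
```

```bash
python3 m2.py 2; python3 -c "
import cv2;a=cv2.imread('pics/w1.png');b=cv2.imread('pics/w2.png');cv2.imwrite('pics/w12.png',cv2.resize(cv2.flip(cv2.vconcat([a,b]),-1),(480,600)))"
```

```text
[325.7 187.  248.2]
[ 327  165   60  112 5238] [354.5 216.9] [(165, 347, 361), (173, 331, 375), (181, 327, 377), (189, 327, 378), (197, 327, 379), (205, 327, 381), (213, 327, 382), (221, 327, 383), (229, 327, 384), (237, 328, 385), (245, 327, 385), (253, 330, 381), (261, 350, 363), (269, 348, 369)]
[ 183  173   71   93 4465] [220.8 217.9] [(173, 219, 227), (179, 206, 244), (185, 203, 251), (191, 202, 253), (197, 200, 252), (203, 197, 251), (209, 195, 251), (215, 193, 249), (221, 192, 248), (227, 190, 247), (233, 188, 246), (239, 186, 245), (245, 184, 244), (251, 184, 243), (257, 189, 243), (263, 223, 236)]
[ 445  174   83  110 5545] [484.1 224.5] [(174, 473, 486), (181, 455, 497), (188, 448, 500), (195, 445, 503), (202, 446, 506), (209, 448, 510), (216, 451, 513), (223, 452, 515), (230, 454, 519), (237, 455, 522), (244, 458, 526), (251, 460, 527), (258, 462, 519), (265, 468, 507), (272, 493, 510), (279, 492, 513)]
```

View pics/w12.png

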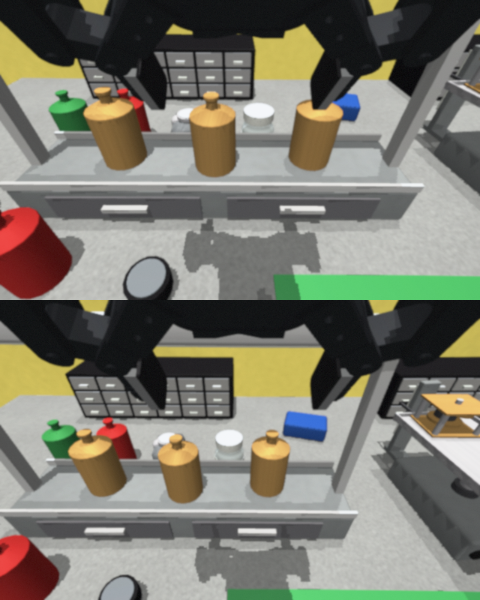

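The two wrist views show three shells standing upright under the bar. The red decoy is on the robot side, near the +y end of the lamp. The nearest shell, at the -y end, has free room around it.

```bash
cat > m3.py <<'E'
import pickle
from h import *
W=[pickle.load(open(f'w{i}.pkl','rb')) for i in(1,2)]
res={}
for s in W:
    B=sorted([b for b in brass(s,2000) if b[1][0]>150],key=lambda b:b[1][0])
    for i,(m,st,c) in enumerate(B):
        az=[]
        for y in range(st[1]+int(st[3]*.3),st[1]+int(st[3]*.65)):
            xs=np.where(m[y])[0]; h=[]
            for x in(xs.min()-.5,xs.max()+.5):
                r=ray(s,x,y); h.append(np.arctan2(r[1],r[0]))
            az.append(h)
        # tangent azimuth extremes from silhouette of vertical cylinder: fit via mean of L and R
        a=np.median(np.mean(az,1)); half=np.median(np.abs(np.diff(az,axis=1)))/2
        d=25/np.sin(half); P1=s['C'][:2]+d*np.array([np.cos(a),np.sin(a)])
        y0=st[1]; f=plane(s,np.where(m[y0])[0].mean(),y0-.5,50)
        P2=f[:2]+25*np.array([np.cos(a),np.sin(a)])
        ys,xs=np.where(m); kt=(xs[ys==ys.max()].mean(),ys.max())
        res.setdefault(i,[]).append((s,a,kt)); print(i,'tangent',P1.round(1),'foot',P2.round(1))
for i,v in res.items():
    (s,a,k),(t,b,q)=v
    A=np.array([[np.cos(a),-np.cos(b)],[np.sin(a),-np.sin(b)]]); l=np.linalg.solve(A,t['C'][:2]-s['C'][:2])
    print(i,'2view axis',(s['C'][:2]+l[0]*np.array([np.cos(a),np.sin(a)])).round(1))
    P,e=tri(s,k,t,q); print('  knob',P.round(1),round(e,1))
# plinth near edge (lip bright line): bar yaw from lip
E
python3 m3.py
```

```text
0 tangent [579.   93.8] foot [564.3  92.4]
1 tangent [565.9 217.8] foot [552.7 221. ]
2 tangent [575.5 336.7] foot [559.  343.8]
0 tangent [577.3  90.6] foot [562.7  87.6]
1 tangent [563.4 214.9] foot [553.6 216.6]
2 tangent [570.1 330.9] foot [561.7 339.5]
0 2view axis [561.3  96.8]
  knob [641.3  84.   90.5] 0.5
1 2view axis [553.3 213.7]
  knob [559.4 213.2 139.9] 1.1
2 2view axis [560.7 325.4]
  knob [565.1 324.4 142.7] 0.0
```

```bash
cat >> h.py <<'E'
def go(*P):
    "tool-frame shift in m from the present TCP to TCP goal"
    st=ctrl.read_state(); M=q2R(st['eef_rot']); d=M.T@(np.array(P,float)-st['position'])
    print('at',st['position'].round(1),'tool shift m',(d/1000).round(4),'zdir',M[:,2].round(3),'ydir',M[:,1].round(3));
E
python3 -c "
from h import *
go(495,97,181)"
```

```text
at [453.  185.  193.7] tool shift m [-0.0264 -0.0877  0.0357] zdir [ 0.591 -0.007 -0.807] ydir [ 0.005  1.    -0.006]
```

>>> servo_tool(motion=[{"linear":[-0.013,-0.044,0.018],"turn":[0,0,0],"hand":1},{"linear":[-0.013,-0.044,0.018],"turn":[0,0,0],"hand":1},{"linear":[0,0,0],"turn":[0,0,0],"hand":1}])

```text
time: 4.72
position: [495.0, 93.0, 181.7]
eef_rot: [0.312, 0.006, 0.95, -0.005]
contact_force: [0.4, -0.1, 0.6]
width: 0.999
gripper_force: 0.0
```

```bash
python3 -c "
from h import *
go(559.7,96.8,92.4)"
```

```text
at [495.   93.  181.7] tool shift m [0.0009 0.0052 0.1103] zdir [ 0.593 -0.013 -0.805] ydir [ 0.015  1.    -0.005]
```

>>> servo_tool(motion=[{"linear":[0,0.005,0.04],"turn":[0,0,0],"hand":1},{"linear":[0.001,0,0.04],"turn":[0,0,0],"hand":1},{"linear":[0,0,0.03],"turn":[0,0,0],"hand":1},{"linear":[0,0,0],"turn":[0,0,0],"hand":1}])

```text
time: 5.22
position: [543.0, 95.2, 129.0]
eef_rot: [0.31, 0.004, 0.951, -0.011]
contact_force: [-0.6, 0.6, -0.5]
width: 0.999
gripper_force: 0.0
```

```bash
python3 -c "
from h import *
go(559.7,96.8,92.4); s=snap('wrist'); cv2.imwrite('pics/g.png',cv2.flip(s['img'],-1))"
```

```text
at [543.   95.2 129. ] tool shift m [0.0081 0.0025 0.0394] zdir [ 0.59  -0.023 -0.807] ydir [ 0.015  1.    -0.017]
```

View pics/g.png

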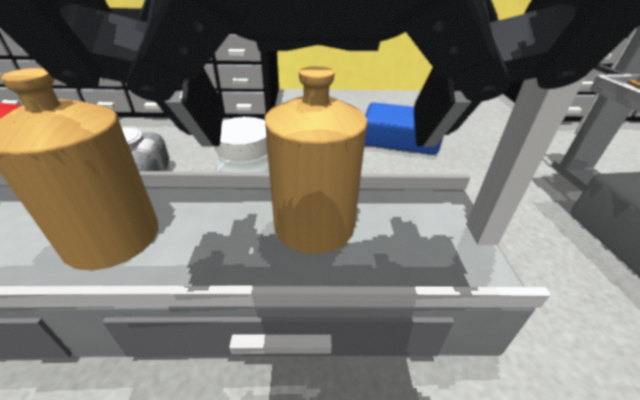

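The shell sits midway between the open fingers, with its knob at (317,75). The arm only covered about 60 of the 110 mm commanded, so I'll use smaller steps.

>>> servo_tool(motion=[{"linear":[0.004,0.001,0.013],"turn":[-0.2,0,0],"hand":1},{"linear":[0.004,0.001,0.013],"turn":[0,0,0],"hand":1},{"linear":[0,0,0.013],"turn":[0,0,0],"hand":1},{"linear":[0,0,0],"turn":[0,0,0],"hand":1}])

```text
time: 5.78
position: [562.6, 100.1, 105.9]
eef_rot: [0.297, 0.003, 0.955, -0.003]
contact_force: [0.7, 0.5, -0.8]
width: 0.999
gripper_force: 0.0
```

```bash
python3 -c "
from h import *
go(559.7,96.8,92.4)"
```

```text
at [562.6 100.1 105.9] tool shift m [ 0.0101 -0.0033  0.0095] zdir [ 0.567 -0.008 -0.824] ydir [ 0.007  1.    -0.005]
```

```bash
python3 -c "
from h import *
print(ctrl.read_state()['joint_positions'].round(3))"
```

```text
[ 0.163  0.359  2.172 -1.424  0.101 -0.01 ]
```

>>> servo_tool(motion=[{"linear":[0.005,-0.002,0.005],"turn":[0,0,0],"hand":1},{"linear":[0.005,-0.001,0.005],"turn":[0,0,0],"hand":1},{"linear":[0,0,0],"turn":[0,0,0],"hand":1}])

```text
time: 6.15
position: [561.3, 98.4, 99.2]
eef_rot: [0.291, 0.003, 0.957, -0.005]
contact_force: [-0.6, -1.3, 0.2]
width: 1.001
gripper_force: 0.0
```

```bash
python3 -c "
from h import *
go(559.7,96.8,92.4)
print(ctrl.read_state()['joint_positions'].round(3))"
```

```text
at [561.3  98.4  99.2] tool shift m [ 0.005  -0.0016  0.0048] zdir [ 0.557 -0.011 -0.83 ] ydir [ 0.009  1.    -0.007]
[ 0.161  0.37   2.173 -1.424  0.101 -0.01 ]
```

>>> servo_tool(motion=[{"linear":[0.002,-0.001,0.002],"turn":[0,0.5,0],"hand":1},{"linear":[0.002,0,0.002],"turn":[0,0.5,0],"hand":1},{"linear":[0,0,0],"turn":[0,0,0],"hand":1}])

```text
time: 6.52
position: [563.5, 92.1, 98.4]
eef_rot: [0.273, 0.008, 0.962, -0.012]
contact_force: [-0.3, -0.1, 0.3]
width: 0.999
gripper_force: 0.0
```

```bash
python3 -c "
from h import *
go(560,96.8,92.4)
print(ctrl.read_state()['joint_positions'].round(3))"
```

```text
at [563.5  92.1  98.4] tool shift m [0.0062 0.0048 0.0031] zdir [ 0.525 -0.028 -0.85 ] ydir [ 0.021  1.    -0.02 ]
[ 0.154  0.367  2.14  -0.879  0.141 -0.557]
```

>>> servo_tool(motion=[{"linear":[0.002,0.003,0.001],"turn":[-0.2,0.4,0],"hand":1},{"linear":[0.002,0.002,0.001],"turn":[0,0.2,0],"hand":1},{"linear":[0.002,0,0.001],"turn":[0,0,0],"hand":1},{"linear":[0,0,0],"turn":[0,0,0],"hand":1}])

```text
time: 7.02
position: [559.2, 94.0, 92.5]
eef_rot: [0.25, 0.005, 0.968, -0.009]
contact_force: [0.1, 0.3, 0.6]
width: 1.0
gripper_force: 0.0
```

```bash
python3 -c "
from h import *
go(560,96.8,92.4)
print(ctrl.read_state()['joint_positions'].round(3))"
```

```text
at [559.2  94.   92.5] tool shift m [-0.0007  0.0029  0.0005] zdir [ 0.483 -0.02  -0.875] ydir [ 0.015  1.    -0.015]
[ 0.149  0.37   2.116 -0.53   0.182 -0.912]
```

>>> servo_tool(motion=[{"linear":[0,0.003,0],"turn":[-0.15,0,0],"hand":0.6},{"linear":[0,0,0],"turn":[0,0,0],"hand":0.3},{"linear":[0,0,0],"turn":[0,0,0],"hand":0.22},{"linear":[0,0,0],"turn":[0,0,0],"hand":0.22}])

```text
time: 7.52
position: [559.7, 97.0, 92.8]
eef_rot: [0.25, 0.004, 0.968, -0.001]
contact_force: [-0.5, -1.3, 0.4]
width: 0.61
gripper_force: 0.5
```

>>> servo_tool(motion=[{"linear":[0,0,0],"turn":[0,0,0],"hand":0.19},{"linear":[0,0,0],"turn":[0,0,0],"hand":0.19}])

```text
time: 7.78
position: [559.9, 97.2, 92.8]
eef_rot: [0.25, 0.004, 0.968, -0.001]
contact_force: [0.3, -0.4, 1.1]
width: 0.595
gripper_force: 0.6
```

>>> servo_tool(motion=[{"linear":[0,0,0],"turn":[0,0,0],"hand":0.165},{"linear":[0,0,0],"turn":[0,0,0],"hand":0.165}])

```text
time: 8.02
position: [559.8, 97.2, 92.9]
eef_rot: [0.25, 0.004, 0.968, -0.001]
contact_force: [-0.9, -1.0, 2.5]
width: 0.587
gripper_force: 8.5
```

>>> servo_tool(motion=[{"linear":[0,0,0],"turn":[0,0,0],"hand":0.14},{"linear":[0,0,0],"turn":[0,0,0],"hand":0.14}])

```text
time: 8.28
position: [559.8, 97.2, 93.0]
eef_rot: [0.25, 0.004, 0.968, -0.001]
contact_force: [-1.5, -1.5, 4.9]
width: 0.574
gripper_force: 32.1
```

>>> servo_tool(motion=[{"linear":[0,0,0],"turn":[0,0,0],"hand":0.152},{"linear":[-0.005,0,-0.009],"turn":[0,0,0],"hand":0.152},{"linear":[-0.005,0,-0.009],"turn":[0,0,0],"hand":0.152},{"linear":[-0.005,0,-0.009],"turn":[0,0,0],"hand":0.152},{"linear":[0,0,0],"turn":[0,0,0],"hand":0.152},{"linear":[0,0,0],"turn":[0,0,0],"hand":0.152}])

```text
time: 9.02
position: [559.4, 97.2, 123.0]
eef_rot: [0.249, 0.004, 0.968, -0.001]
contact_force: [0.8, -0.9, -1.4]
width: 0.574
gripper_force: 31.1
```

```bash
python3 -c "
from h import *
go(500,96,123); st=ctrl.read_state(); print(st['contact_force'],st['gripper_force'],st['joint_positions'].round(3))
s=snap('wrist'); cv2.imwrite('pics/l.png',cv2.flip(s['img'],-1))
for m,q,c in brass(s): print(q,c.round())"
```

```text
at [559.4  97.2 123. ] tool shift m [ 0.052  -0.0017 -0.0287] zdir [ 0.483 -0.004 -0.876] ydir [ 0.008  1.    -0.001]
[ 0.76909883 -0.8889634  -1.44590199] 31.07306644320488 [ 0.142  0.309  2.082 -0.286  0.261 -1.163]
[  484   122   156   206 18027] [565. 207.]
[  256   178   132   177 18680] [321. 274.]
```

>>> servo_tool(motion=[{"linear":[0.017,0,-0.01],"turn":[0,0,0],"hand":0.152},{"linear":[0.017,0,-0.01],"turn":[0,0,0],"hand":0.152},{"linear":[0.017,0,-0.01],"turn":[0,0,0],"hand":0.152},{"linear":[0.017,0,-0.01],"turn":[0,0,0],"hand":0.152},{"linear":[0,0,0],"turn":[0,0,0],"hand":0.152}])

```text
time: 9.7
position: [478.7, 97.5, 124.7]
eef_rot: [0.248, 0.003, 0.969, -0.002]
contact_force: [0.4, -0.8, -2.9]
width: 0.58
gripper_force: 31.1
```

```bash
python3 -c "
from h import *
go(470,96,215); st=ctrl.read_state(); print(st['contact_force'],st['gripper_force'],st['joint_positions'].round(3))"
```

```text
at [478.7  97.5 124.7] tool shift m [-0.0358 -0.0017 -0.0833] zdir [ 0.481 -0.005 -0.877] ydir [ 0.007  1.    -0.001]
[ 0.37129848 -0.75833709 -2.91231911] 31.063364893198013 [ 0.179  0.225  2.231 -0.445  0.211 -0.972]
```

>>> servo_tool(motion=[{"linear":[-0.013,0,-0.027],"turn":[0,0,0],"hand":0.152},{"linear":[-0.013,0,-0.027],"turn":[0,0,0],"hand":0.152},{"linear":[-0.013,0,-0.027],"turn":[0,0,0],"hand":0.152},{"linear":[0,0,0],"turn":[0,0,0],"hand":0.152}])

```text
time: 10.2
position: [479.0, 98.5, 218.6]
eef_rot: [0.253, 0.004, 0.967, -0.0]
contact_force: [0.2, -0.4, -2.3]
width: 0.578
gripper_force: 31.1
```

Run:
```python
from h import *
st=ctrl.read_state(); print(st['position'],st['contact_force'],st['gripper_force'],st['joint_positions'].round(3))
S={n:snap(n) for n in('scene','side')}
a=cv2.resize(S['scene']['img'][155:255,205:285],None,fx=5,fy=5,interpolation=cv2.INTER_CUBIC)
b=cv2.resize(S['side']['img'][125:225,345:425],None,fx=5,fy=5,interpolation=cv2.INTER_CUBIC)
cv2.imwrite('pics/pan.png',cv2.hconcat([a,b]))
```

```text
[478.9530994   98.46811433 218.63977951] [ 0.22382368 -0.41607213 -2.29729782] 31.073465645313263 [ 0.181  0.042  2.093 -0.188  0.509 -1.24 ]
```

View pics/pan.png

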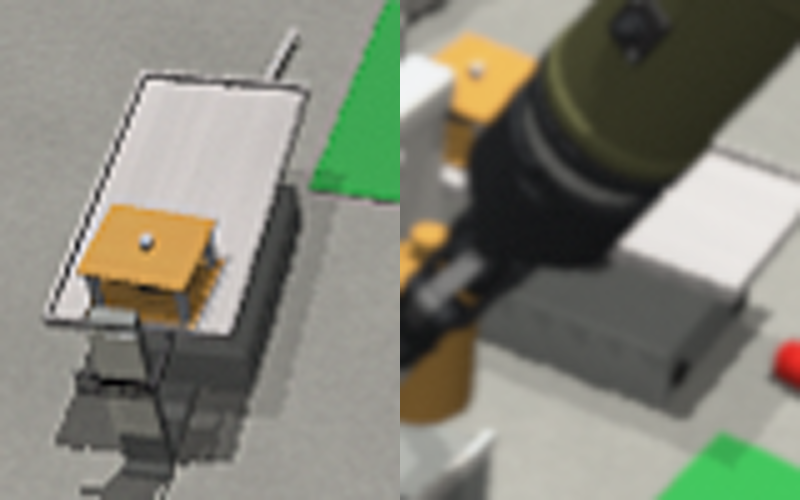

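The pan crop shows the pan corners in the scene view at about (234,170), (267,173), (214,219) and (251,222). The movement is at its far end. The arm hides most of the pan in the side view, so I'll measure it with the wrist camera.

>>> servo_tool(motion=[{"linear":[0,-0.04,0],"turn":[0,0,0],"hand":0.152},{"linear":[0,-0.04,0],"turn":[0,0,0],"hand":0.152},{"linear":[0,-0.04,0],"turn":[0,0,0],"hand":0.152},{"linear":[0,-0.04,0],"turn":[0,0,0],"hand":0.152},{"linear":[0,0,0],"turn":[0,0,0],"hand":0.152},{"linear":[0,0,0],"turn":[0,0,0],"hand":0.152}])

```text
time: 11.05
position: [473.7, -62.1, 213.8]
eef_rot: [0.248, 0.004, 0.969, -0.001]
contact_force: [-0.5, 0.5, -2.3]
width: 0.578
gripper_force: 31.1
```

```bash
cat > m4.py <<'E'
import sys,pickle
from h import *
n=sys.argv[1]; s=snap('wrist'); cv2.imwrite(f'pics/p{n}.png',s['img']); pickle.dump(s,open(f'p{n}.pkl','wb'))
st=ctrl.read_state(); print(st['position'].round(1),st['eef_rot'].round(3),st['contact_force'].round(2),st['joint_positions'].round(2))
hsv=cv2.cvtColor(s['img'],cv2.COLOR_BGR2HSV); m=cv2.inRange(hsv,(0,0,195),(180,30,255))
k,l,q,c=cv2.connectedComponentsWithStats(m)
for i in range(1,k):
    if q[i][4]>800:
        cn=max(cv2.findContours((l==i).astype(np.uint8),cv2.RETR_EXTERNAL,cv2.CHAIN_APPROX_NONE)[0],key=len)
        print(q[i],cv2.approxPolyDP(cn,5,True)[:,0].tolist())
print([proj(s,P).round()[0].tolist() for P in [(463,-249,108),(450,-133,108),(680,-108,108),(685,-228,108)]])
E
python3 m4.py 1
```

```text
[473.8 -61.4 214. ] [ 0.248  0.004  0.969 -0.001] [ 0.64  0.34 -2.59] [-0.33  0.03  2.12  0.3   0.54 -2.12]
[413  29  67  45 813] [[413, 34], [431, 39], [418, 54], [427, 67], [423, 73], [447, 53], [432, 63], [430, 48], [479, 40], [472, 29], [460, 45], [459, 32], [447, 38], [434, 29], [440, 42], [432, 47], [429, 29]]
[    0    91   250   191 24896] [[0, 106], [154, 281], [165, 254], [247, 252], [184, 91]]
[   0  118  152  171 1067] [[0, 118], [11, 137], [0, 137], [10, 145], [14, 140], [90, 223], [91, 233], [95, 229], [151, 288]]
[ 381  136  259   12 1215] [[639, 136], [381, 141], [390, 147], [411, 141]]
[493 240  47  27 920] [[539, 246], [512, 242], [493, 261], [522, 264]]
[[19.0, 127.0], [201.0, 107.0], [281.0, 299.0], [173.0, 302.0]]
```

>>> servo_tool(motion=[{"linear":[0,-0.04,0],"turn":[0,0,0],"hand":0.152},{"linear":[0,-0.04,0],"turn":[0,0,0],"hand":0.152},{"linear":[0,-0.04,0],"turn":[0,0,0],"hand":0.152},{"linear":[0,0,0],"turn":[0,0,0],"hand":0.152},{"linear":[0,0,0],"turn":[0,0,0],"hand":0.152}])

```text
time: 11.72
position: [473.3, -180.4, 214.8]
eef_rot: [0.249, 0.003, 0.968, -0.0]
contact_force: [-0.2, 0.7, -3.2]
width: 0.572
gripper_force: 31.1
```

```bash
python3 m4.py 2; python3 -c "
import cv2;a=cv2.imread('pics/p1.png');b=cv2.imread('pics/p2.png');cv2.imwrite('pics/p12.png',cv2.resize(cv2.vconcat([a,b]),(480,600)))"
```

```text
[ 473.3 -180.   214.9] [ 0.249  0.003  0.968 -0.   ] [-0.27  0.48 -2.27] [-0.65  0.09  2.05  0.5   0.65 -2.56]
[359  89  34  38 857] [[391, 89], [359, 93], [359, 108], [375, 126], [385, 92], [389, 122]]
[ 221  159   64   84 2789] [[221, 159], [252, 241], [267, 242], [274, 201], [284, 187], [254, 163], [237, 167]]
[341 163  39  79 986] [[368, 163], [362, 174], [341, 178], [367, 199], [376, 241], [379, 169]]
[[211.0, 125.0], [399.0, 105.0], [388.0, 297.0], [279.0, 300.0]]
```

View pics/p12.png

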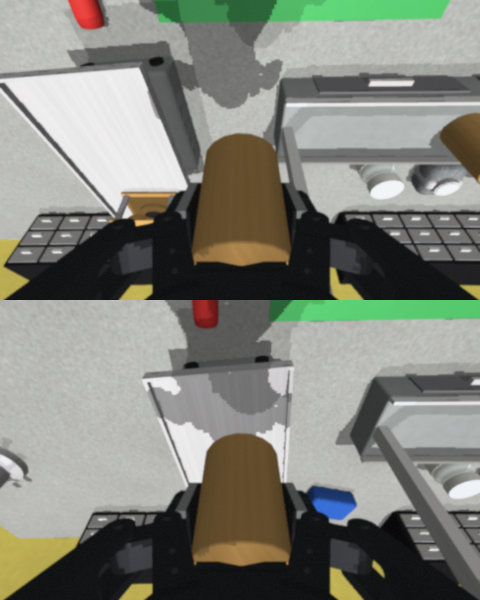

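View 1 has the pan's near corners at about (0,101) and (187,86). View 2 has them at (193,100) and (390,88). The shell hangs upright in the grip.

Run:
```python
from h import *
import pickle
a,b=[pickle.load(open(f'p{i}.pkl','rb')) for i in(1,2)]
# refine: print gray profile near corners to localise outer rim
for n,s,u0,v0 in (('1+',a,186,86),('2-',b,193,100),('2+',b,390,88),('1-',a,1,101)):
    g=cv2.cvtColor(s['img'],cv2.COLOR_BGR2GRAY)
    ys=slice(v0-9,v0+10); xs=slice(max(0,u0-9),u0+10)
    print(n,(xs.start,ys.start)); print(g[ys,xs][::2,::2])
P,e=tri(a,(186,86),b,(390,88)); print(P,e)
P,e=tri(a,(1,101),b,(193,100)); print(P,e)
```

```text
1+ (177, 77)
[[ 89  87  87  90  90  90  89  91  87  87]
 [ 85  82  81  82  81  79  80  80  78  78]
 [ 82  82  80  82  84  85  85  80  77  77]
 [106 105 103 103 106 112  98  81  78  79]
 [117 120 118 117 119 114  92  81  79  78]
 [113 113 116 118 117 102  86  82  78  78]
 [117 125 135 140 123  89  86  83  78  79]
 [211 221 226 227 190  97  86  85  78  80]
 [235 236 237 238 228 137  87  86  80  77]
 [236 236 236 238 237 190  96  84  80  77]]
2- (184, 91)
[[187 189 192 191 184 188 190 190 187 184]
 [185 188 192 192 186 186 187 191 191 190]
 [185 189 193 191 185 180 175 176 173 171]
 [187 190 196 194 177 140 125 126 120 113]
 [191 192 194 192 155 121 118 117 117 113]
 [185 188 186 169 130 116 116 116 116 116]
 [183 186 181 139 116 117 121 132 140 148]
 [191 188 193 199 205 217 221 223 225 226]
 [194 190 197 229 236 236 234 233 235 235]
 [195 196 194 220 236 234 200 175 197 228]]
2+ (381, 79)
[[157 153 158 172 178 185 183 184 187 189]
 [117 114 118 121 155 186 184 181 182 184]
 [114 113 117 120 135 179 185 183 183 182]
 [110 112 113 116 125 170 189 187 185 181]
 [103 106 109 121 129 159 184 185 187 188]
 [172 182 189 195 199 196 186 184 188 194]
 [209 208 212 226 229 222 192 186 188 192]
 [209 202 190 220 221 215 186 183 186 186]
 [206 190 141 202 215 199 179 179 183 186]
 [203 185 144 206 214 197 180 181 180 183]]
1- (0, 92)
[[184 185 189 190 187 188]
 [191 186 186 188 187 187]
 [186 180 178 171 168 168]
 [136 131 126 117 114 116]
 [119 118 114 108 112 115]
 [118 118 119 117 119 121]
 [144 152 159 162 171 181]
 [224 226 226 227 230 232]
 [232 231 231 231 233 234]
 [182 171 165 187 224 235]]
[ 439.45486691 -139.42055393  105.34114174] 2.151486455542097
[ 452.17704504 -260.3416698    96.18044068] 0.14975823522365353
```

>>> servo_tool(motion=[{"linear":[0,0,0],"turn":[0.48,0,0.88],"hand":0.152},{"linear":[0,0,0],"turn":[0.48,0,0.88],"hand":0.152},{"linear":[0,0,0],"turn":[0.48,0,0.88],"hand":0.152},{"linear":[0,0,0],"turn":[0,0,0],"hand":0.152},{"linear":[0,0,0],"turn":[0,0,0],"hand":0.152}])

```text
time: 12.4
position: [473.8, -180.8, 215.6]
eef_rot: [0.247, 0.154, 0.956, -0.039]
contact_force: [-0.4, 0.8, -2.5]
width: 0.578
gripper_force: 31.1
```

Run:
```python
from h import *
go(585,-180,214)
print(ctrl.read_state()['joint_positions'].round(3))
```

```text
at [ 473.8 -180.8  215.6] tool shift m [-0.0914  0.0356  0.0523] zdir [ 0.46  -0.15  -0.875] ydir [0.313 0.95  0.002]
[-0.514  0.067  2.071  0.194  0.515 -1.911]
```

Run:
```python
from h import *
import pickle
a,b=[pickle.load(open(f'p{i}.pkl','rb')) for i in(1,2)]
P,e=tri(a,(185.5,90),b,(391,88)); print(P,e)
for z in (104,107,110,113):
    A=plane(a,185.5,90,z);B=plane(b,391,88,z);Q=plane(b,190.5,104,z)
    d=B-Q; print(z,A.round(1),B.round(1),Q.round(1),'width',np.hypot(*d[:2]).round(1),'yaw',(np.degrees(np.arctan2(d[1],d[0]))-90).round(1))
s=snap('scene'); c=[(145,74),(308,90),(45,320),(232,333)]
for z in (104,110):
  P=[plane(s,205+u/5,155+v/5,z) for u,v in c]; print(z,[p[:2].round() for p in P],np.mean(P,0).round(1),[np.linalg.norm(P[i]-P[j]).round(1) for i,j in((0,1),(2,3),(0,2),(1,3))])
```

```text
[ 439.60789336 -139.24875633  107.54833745] 0.022180631987808855
104 [ 441.3 -140.8  104. ] [ 441.3 -138.5  104. ] [ 450.8 -259.3  104. ] width 121.2 yaw 4.5
107 [ 439.9 -139.5  107. ] [ 439.9 -139.1  107. ] [ 449.2 -258.   107. ] width 119.2 yaw 4.5
110 [ 438.4 -138.2  110. ] [ 438.4 -139.8  110. ] [ 447.6 -256.6  110. ] width 117.2 yaw 4.5
113 [ 437.  -136.8  113. ] [ 437.  -140.5  113. ] [ 446.  -255.3  113. ] width 115.2 yaw 4.5
104 [array([ 452., -252.]), array([ 445., -134.]), array([ 680., -235.]), array([ 666., -116.])] [ 560.7 -184.   104. ] [np.float64(118.4), np.float64(119.3), np.float64(228.5), np.float64(221.7)]
110 [array([ 458., -249.]), array([ 451., -131.]), array([ 684., -231.]), array([ 670., -114.])] [ 566.  -181.2  110. ] [np.float64(117.6), np.float64(118.5), np.float64(227.0), np.float64(220.2)]
```

Run:
```python
from h import *
go(557.5,-188.5,172)
```

```text
at [ 473.8 -181.4  215.6] tool shift m [-0.0504  0.0195  0.0777] zdir [ 0.46  -0.151 -0.875] ydir [0.315 0.949 0.002]
```

>>> servo_tool(motion=[{"linear":[-0.017,0.0065,0.015],"turn":[0,0,0],"hand":0.152},{"linear":[-0.017,0.0065,0.015],"turn":[0,0,0],"hand":0.152},{"linear":[-0.017,0.0065,0.015],"turn":[0,0,0],"hand":0.152},{"linear":[0,0,0.016],"turn":[0,0,0],"hand":0.152},{"linear":[0,0,0.016],"turn":[0,0,0],"hand":0.152},{"linear":[0,0,0],"turn":[0,0,0],"hand":0.152},{"linear":[0,0,0],"turn":[0,0,0],"hand":0.152}])

```text
time: 13.32
position: [556.9, -189.5, 172.5]
eef_rot: [0.246, 0.156, 0.956, -0.039]
contact_force: [-0.2, -1.2, -3.0]
width: 0.58
gripper_force: 31.1
```

Run:
```python
from h import *
go(557.5,-188.5,150)
st=ctrl.read_state(); print(st['joint_positions'].round(3),st['contact_force'])
s=snap('side'); 
F=[]
for i in range(6): snap('side'); F.append(ctrl.read_state()['contact_force'])
print(np.mean(F,0),np.std(F,0))
```

```text
at [ 556.9 -189.5  172.5] tool shift m [0.0106 0.0011 0.0198] zdir [ 0.458 -0.152 -0.876] ydir [0.317 0.948 0.002]
[-0.432  0.242  1.988  0.134  0.414 -1.789] [-0.23820017 -1.23821824 -2.96403842]
[-0.31193869 -0.05452838 -2.16233543] [0.48075287 0.5049381  0.60163827]
```

>>> servo_tool(motion=[{"linear":[0.005,0.001,0.009],"turn":[0,0,0],"hand":0.152},{"linear":[0.005,0,0.009],"turn":[0,0,0],"hand":0.152},{"linear":[0.0015,0,0.0026],"turn":[0,0,0],"hand":0.152},{"linear":[0.0015,0,0.0026],"turn":[0,0,0],"hand":0.152},{"linear":[0,0,0],"turn":[0,0,0],"hand":0.152}])

```text
time: 14.3
position: [557.8, -188.5, 146.1]
eef_rot: [0.247, 0.156, 0.956, -0.039]
contact_force: [-0.3, 0.2, -1.6]
width: 0.578
gripper_force: 31.1
```

>>> servo_tool(motion=[{"linear":[0.0015,0,0.0026],"turn":[0,0,0],"hand":0.152},{"linear":[0.0015,0,0.0026],"turn":[0,0,0],"hand":0.152},{"linear":[0,0,0],"turn":[0,0,0],"hand":0.152}])

```text
time: 14.68
position: [558.0, -188.6, 140.5]
eef_rot: [0.247, 0.156, 0.956, -0.04]
contact_force: [-0.5, -0.4, -0.2]
width: 0.577
gripper_force: 31.1
```

>>> servo_tool(motion=[{"linear":[0.001,0,0.0018],"turn":[0,0,0],"hand":0.152},{"linear":[0.001,0,0.0018],"turn":[0,0,0],"hand":0.152},{"linear":[0,0,0],"turn":[0,0,0],"hand":0.152}])

```text
time: 15.05
position: [558.0, -188.5, 136.3]
eef_rot: [0.247, 0.156, 0.956, -0.04]
contact_force: [0.2, -0.3, -0.4]
width: 0.577
gripper_force: 31.2
```

```bash
cat > f.py <<'E'
from h import *
F=[]
for i in range(8): eyes.snapshot('side'); F.append(ctrl.read_state()['contact_force'])
st=ctrl.read_state(); print(st['position'].round(1),np.mean(F,0).round(2),st['gripper_force'],st['time'])
E
python3 f.py
```

```text
[ 557.9 -188.5  136.4] [ 0.59 -0.51 -0.02] 31.174819618463516 15.45
```

>>> servo_tool(motion=[{"linear":[0.0007,0,0.0012],"turn":[0,0,0],"hand":0.152},{"linear":[0,0,0],"turn":[0,0,0],"hand":0.17},{"linear":[0,0,0],"turn":[0,0,0],"hand":0.19},{"linear":[0,0,0],"turn":[0,0,0],"hand":0.21},{"linear":[0,0,0],"turn":[0,0,0],"hand":0.25},{"linear":[0,0,0],"turn":[0,0,0],"hand":0.4},{"linear":[0,0,0],"turn":[0,0,0],"hand":0.6},{"linear":[0,0,0],"turn":[0,0,0],"hand":0.7}])

```text
time: 16.45
position: [557.7, -188.4, 134.9]
eef_rot: [0.247, 0.156, 0.956, -0.039]
contact_force: [0.1, -0.4, 0.8]
width: 0.851
gripper_force: 0.0
```

```bash
python3 f.py
python3 - <<'E'
from h import *
for n in('wrist','scene'):
    s=snap(n)
    for m,q,c in brass(s,150): print(n,q,c.round(1)) if n=='wrist' or q[0]<420 and 150<q[1]<260 else 0
E
```

```text
[ 557.7 -188.4  134.9] [ 0.16 -0.19  0.08] 0.0 16.85
wrist [  254   180   164   183 20660] [329.8 278.4]
scene [   0  158   43   69 1773] [ 15.2 187.8]
scene [  46  169   63   49 1643] [ 76.7 194.7]
scene [221 176  29  46 744] [237.2 200.1]
scene [354 202  17  26 332] [361.9 214.5]
scene [389 210  18  26 347] [397.4 222.7]
```

>>> servo_tool(motion=[{"linear":[0,0,-0.015],"turn":[0,0,0],"hand":0.8},{"linear":[0,0,-0.02],"turn":[0,0,0],"hand":0.8},{"linear":[0,0,-0.025],"turn":[0,0,0],"hand":0.8},{"linear":[0,0,-0.03],"turn":[0,0,0],"hand":0.8},{"linear":[0.02,0,-0.02],"turn":[0,0,0],"hand":1},{"linear":[0.02,0.02,-0.02],"turn":[0,0,0],"hand":1},{"linear":[0.02,0.03,-0.02],"turn":[0,0,0],"hand":1},{"linear":[0,0,0],"turn":[0,0,0],"hand":1}])

```text
time: 17.95
position: [452.8, -99.4, 238.0]
eef_rot: [0.247, 0.154, 0.956, -0.039]
contact_force: [0.6, -0.8, 0.8]
width: 1.001
gripper_force: 0.0
```

```bash
python3 m4.py 3
python3 - <<'E'
from h import *
import pickle
s=pickle.load(open('p3.pkl','rb'))
sc=snap('scene'); pickle.dump(sc,open('sc1.pkl','wb'))
for z in(95,101,107): print(z,[proj(s,(*p,z)).round(1)[0].tolist() for p in [(439.8,-139.2),(449,-258)]])
a=cv2.resize(cv2.flip(s['img'],-1),(480,300))
yax=np.array([-.084,.9965]); xax=np.array([.9965,.084]); c=np.array([559,-189])
# scale column: plate at +x face: 157 mm +x
P=[np.r_[c+xax*157,z] for z in(84.5,91.5,98.5)]; print(proj(sc,P).round(1))
u,v=proj(sc,P)[1]; x0,y0=int(u)-20,int(v)-15
b=cv2.resize(sc['img'][y0:y0+30,x0:x0+48],(480,300),interpolation=cv2.INTER_CUBIC); print(x0,y0)
cv2.imwrite('pics/chk.png',cv2.vconcat([a,b]))
E
```

```text
[ 454.2 -100.4  238.3] [ 0.248  0.155  0.956 -0.039] [-0.8  -0.22 -0.35] [-0.3  -0.03  2.1  -0.01  0.57 -1.54]
[  137   129   220   141 11055] [[137, 163], [191, 214], [140, 165], [147, 161], [238, 249], [251, 203], [278, 197], [298, 213], [296, 243], [327, 238], [341, 268], [356, 267], [285, 150], [273, 146], [273, 156], [265, 157], [250, 142], [232, 145], [221, 129]]
[ 593  177   47   33 1078] [[639, 178], [609, 184], [594, 206], [611, 209], [634, 200]]
[[152.0, 180.0], [275.0, 129.0], [374.0, 284.0], [282.0, 301.0]]
95 [[263.0, 110.2], [137.0, 160.4]]
101 [[261.9, 114.5], [134.0, 165.0]]
107 [[260.8, 118.9], [131.0, 169.7]]
[[228.7 234.7]
 [228.3 233.3]
 [227.9 231.9]]
208 218
```

View pics/chk.png

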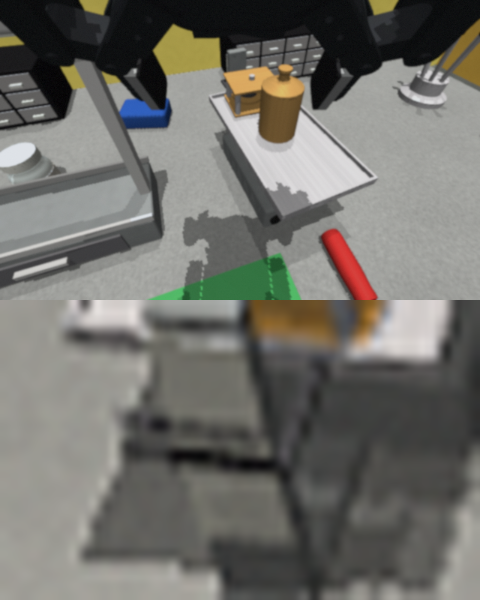

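The upper half of the picture shows the shell upright on the pan, in front of the movement. In the lower half, the scene crop, the marks are near rows 229.5 and 233.5 at x≈221. A darker bar from the right near row 234 is probably the pointer at or near the lower mark, so I'll check that with numbers.

Run:
```python
from h import *
import pickle
np.set_printoptions(linewidth=220)
A=cv2.cvtColor(cv2.imread('pics/scene0.png'),cv2.COLOR_BGR2GRAY); sc=pickle.load(open('sc1.pkl','rb')); B=cv2.cvtColor(sc['img'],cv2.COLOR_BGR2GRAY)
print('cols 217..239');
for y in range(218,242): print(y,A[y,217:240],'|',B[y,217:240])
s=pickle.load(open('p3.pkl','rb')); g=cv2.cvtColor(s['img'],cv2.COLOR_BGR2GRAY)
for u0,v0 in((140,160),(272,116)):
    print(u0,v0)
    for y in range(v0-18,v0+14,2): print(y,g[y,u0-16:u0+18:2])
```

```text
cols 217..239
218 [180 180 189 189 148 103 160 161 163 161 162 164 166 169 164  80 106 110 109 107 104  87  89] | [212 210 205 207 210 167 149 157 160 160 160 163 164 169 163  73  81  81  81  77  79  80  84]
219 [ 65  63  87  90  94 102 120 124 133 129 135 139 143 149 142  40  93 116 116 113 114 118 116] | [218 214 213 213 216 127 109 122 129 129 132 137 141 147 141  38  82  93  91  89  78  77  78]
220 [107 107 105  89  91  90  93  74  73  56  52  66  63  75  84  39  79 106 110 108 110 115 113] | [185 181 178 181 196 149  86  72  72  54  50  65  64  75  81  41  81 105 107 103  88  89  90]
221 [152 153 155 136 141 136 134 111 113 116 109 110 123 121 111  70  63  85  83  80  81  68  64] | [ 88  91  89  87 121 172 128 108 111 116 109 108 122 121 110  70  71 111 112 111 114 115 111]
222 [159 156 160 161 163 133 107 105 106 137 137 140 162 164 149  90  47  78  84  83  80  58  49] | [105 105  93  93  75  96 105 102 105 135 133 136 161 159 147  88  53 110 110 104 110 113 112]
223 [156 155 155 160 160 150 104 110 111 109 109 108 107 107 109  82  45  73  83  82  82  78  56] | [147 148 137 142
[... 5133 characters left out ...]
 49 14 16 24 46 61 65 66 66 64 60]
112 [ 86  96 116 116  87  73  64  38  38  53  63  65  64  66  65  63  60]
114 [119 126 134 137 116  77  71  64  64  65  66  67  68  69  67  63  60]
116 [133 131 135 136 128  92  75  72  68  66  70  71  74  77  74  66  58]
118 [132 133 132 134 134 116  81  73  74  73  77  79  80  82  79  72  61]
120 [131 133 132 132 133 132 101  76  73  76  80  81  80  80  80  75  66]
122 [131 133 133 130 132 134 122  88  74  75  79  81  79  77  77  76  71]
124 [131 131 132 131 132 134 134 110  78  74  74  78  78  79  77  75  74]
126 [131 131 130 133 131 131 135 127  96  75  71  75  78  77  75  77  77]
128 [130 130 130 131 131 130 132 134 119  80  73  74  76  80  76  76  77]
```

>>> servo_tool(motion=[{"linear":[-0.014,-0.047,0.0075],"turn":[0,0,0],"hand":1},{"linear":[-0.014,-0.047,0.0075],"turn":[0,0,0],"hand":1},{"linear":[-0.014,-0.047,0.0075],"turn":[0,0,0],"hand":1},{"linear":[-0.014,-0.047,0.0075],"turn":[0,0,0],"hand":1},{"linear":[0,0,0],"turn":[0,0,0],"hand":1},{"linear":[0,0,0],"turn":[0,0,0],"hand":1}])

```text
time: 18.8
position: [454.9, -300.5, 237.0]
eef_rot: [0.246, 0.157, 0.956, -0.039]
contact_force: [-0.0, 0.7, 0.5]
width: 1.001
gripper_force: 0.0
```

```bash
python3 m4.py 4
python3 - <<'E'
from h import *
T={}
for n in('scene','side'):
    s=snap(n); T[n]=(s,[])
    hsv=cv2.cvtColor(s['img'],cv2.COLOR_BGR2HSV)
    for m,q,c in brass(s,60):
        x,y,w,h,a=q
        if (n=='scene' and 215<x<395 and 170<y<215 and a<1500) or (n=='side' and 240<x<440 and 110<y<260 and a<1500):
            ys,xs=np.where(m); t=xs[ys<=y+1].mean(); print(n,q,round(t,1),[int((ys==y+j).sum()) for j in range(8)])
            T[n][1].append((t,y-.5))
a=sorted(T['scene'][1]); b=sorted(T['side'][1],reverse=True)
for p,r in zip(a,b):
    P,e=tri(T['scene'][0],p,T['side'][0],r); print(p,r,P.round(1),round(e,1))
E
```

```text
[ 454.9 -299.6  237.1] [ 0.246  0.156  0.956 -0.039] [0.64 0.13 0.24] [-0.81  0.1   1.96  0.38  0.66 -2.3 ]
[  380    15   185   240 16218] [[564, 15], [392, 83], [383, 98], [380, 93], [385, 110], [384, 99], [394, 109], [410, 96], [419, 101], [417, 144], [397, 149], [405, 172], [398, 149], [405, 153], [426, 234], [442, 254], [449, 251], [448, 221], [456, 212], [444, 199], [444, 181], [476, 142], [498, 133], [519, 141], [524, 155], [517, 171], [544, 205], [543, 83], [534, 152], [528, 77], [534, 40], [539, 35], [544, 49], [547, 25], [554, 39]]
[[396.0, 109.0], [598.0, 28.0], [569.0, 251.0], [447.0, 274.0]]
scene [221 176  29  46 729] 237.6 [1, 4, 9, 12, 12, 14, 14, 13]
scene [354 202  17  26 331] 362.8 [4, 8, 11, 12, 12, 15, 15, 15]
scene [389 210  18  26 347] 398.6 [3, 8, 11, 13, 12, 16, 16, 16]
side [354 135  21  27 273] 358.9 [2, 5, 7, 5, 5, 10, 8, 10]
side [375 134  19  33 410] 385.0 [1, 5, 5, 5, 9, 13, 15, 17]
side [284 225  21  37 603] 294.0 [3, 5, 8, 12, 15, 17, 18, 20]
side [247 251  23  37 617] 256.8 [4, 7, 11, 14, 18, 19, 20, 22]
(np.float64(237.6), np.float64(175.5)) (np.float64(385.0), np.float64(133.5)) [ 561.  -185.8  191.3] 2.6
(np.float64(362.8333333333333), np.float64(201.5)) (np.float64(358.85714285714283), np.float64(134.5)) [555.6 132.2 274.4] 234.8
(np.float64(398.6363636363636), np.float64(209.5)) (np.float64(294.0), np.float64(224.5)) [546.9 283.3 171. ] 97.3
```

Run:
```python
from h import *
import pickle
np.set_printoptions(linewidth=220)
A,B=snap('scene'),snap('side')
for p,r in(((237.6,175.5),(385,133.5)),((362.8,201.5),(294,224.5)),((398.6,209.5),(256.8,250.5))): print(tri(A,p,B,r))
s=pickle.load(open('p4.pkl','rb')); a=pickle.load(open('p3.pkl','rb')); pickle.dump((A,B),open('ab.pkl','wb'))
g=cv2.cvtColor(s['img'],cv2.COLOR_BGR2GRAY)
for u0,v0 in((386,90),(566,14)):
    print(u0-16,'step2')
    for y in range(max(0,v0-14),v0+16,2): print(y,g[y,u0-16:u0+18:2])
for z in(89,95,101): print(z,proj(s,[(449,-258,z),(439.8,-139.2,z)]).round(1).tolist())
for c in((385,93),(384,96)): print(tri(a,(137,161),s,c))
print(tri(a,(264,110),s,(564,13)))
# shell on pan: wrist two views
for q in(a,s):
    for m,st,c in brass(q): print(st,c.round())
```

```text
(array([ 560.99737711, -185.80490485,  191.25552903]), np.float64(2.6455242853297274))
(array([552.44676292, 212.17660907, 148.34608537]), np.float64(1.4299928406672866))
(array([563.11772656, 324.09626513, 147.39887976]), np.float64(0.7186987759950135))
370 step2
76 [ 93  93  92  92  92  90  65  60  71  73  77  81  88  90  91  96 107]
78 [ 92  91  89  89  88  84  75  76  77  76  77  77  90 100 115 141 159]
80 [ 95  89  87  80  78  79  77  77  76  77  79  91 119 155 165 170 173]
82 [ 95  90  84  78  77  76  77  77  80 100 139 175 187 181 176 175 179]
84 [ 93  92  86  78  77  78  85  96 113 135 190 203 204 198 196 198 202]
86 [ 94  92  90  84  91 107 118 133 153 180 200 206 207 209 207 209 207]
88 [ 95  93  94 110 124 134 136 181 203 206 209 207 207 208 209 208 209]
90 [ 92  92  92 110 130 144 170 200 206 207 208 207 207 207 209 209 208]
92 [ 94  93  92 106 149 185 181 203 205 207 209 208 206 207 208 210 209]
94 [ 91  92  92  99 148 195 188 198 206 206 208 208 205 206 208 210 209]
96 [ 93  94  92  97 157 201 196 197 205 206 207 208 207 206 206 207 208]
98 [ 92  95  94  93 134 196 198 
[... 1100 characters left out ...]
90 163  88  55  82 167 199 192 157 146 148]
24 [193 194 196 194 192 192 187 142  79  55  91 178 199 188 155 147 148]
26 [192 195 195 195 192 192 187 141  75  56 102 187 199 183 155 149 151]
28 [191 195 195 194 192 191 182 131  67  57 108 189 199 181 153 152 151]
89 [[375.0, 81.8], [570.6, 3.5]]
95 [[376.0, 85.7], [576.3, 6.4]]
101 [[377.1, 89.7], [582.3, 9.3]]
(array([ 449.24907446, -253.42814821,  101.88354183]), np.float64(5.8530477283934745))
(array([ 450.50472474, -254.40726146,  101.29890647]), np.float64(7.554531607860619))
(array([ 444.0762532 , -141.20924316,   87.52656918]), np.float64(1.2590889153696045))
[ 235  210  107  105 6795] [281. 267.]
[ 453  156   98  126 8285] [499. 221.]
```

Run:
```python
from h import *
import pickle
a,s=[pickle.load(open(f'p{i}.pkl','rb')) for i in(3,4)]
print(tri(a,(137,161),s,(377,89)),tri(a,(262.5,110),s,(579,8)))
print(ctrl.hand_in())
```

```text
(array([ 450.00426605, -257.86256412,   96.04850915]), np.float64(1.8556277971692454)) (array([ 439.48891427, -138.8760106 ,   96.93875501]), np.float64(1.5680548720556307))
the job is handed in; nothing more can be done
None
```

I set shell0, one of the three brass shells, upright on the pan beside the movement and handed the job in. From the pan's measured height it sank about 32–36 mm (the marks are at 26.5 and 40.5 mm), though I did not read the pointer itself precisely; shell1 and shell2 still stand on the plinth.

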